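Flip back the analyser's key cover and press the wide key

ROBOT

A 6-joint arm with a two-finger parallel gripper is mounted at the origin on the work surface. World frame = base frame: x ahead of the robot, y to its left, z up, the work surface at z = 0. Lengths are in mm, angles in rad, forces in N, time in s.
With the tool pointing down it reaches from about 200 to 875 mm from the base axis. Payload 3.4 kg.
Tool frame: the origin (TCP) lies midway between the tips of the shut fingers; the grasp point (between the pads) lies 19 mm behind it; x points along the fingers, z is the direction in which the jaws open and shut, and the axes are right-handed (so a half turn about x gives the same grasp; the last joint's range is limited). The gripper opens to 94 mm and grips with 3 to 60 N. Pads are 16 mm wide; open, the fingers measure 119 mm over their backs; the gripper's body (75 mm by 177 mm) begins 78 mm behind the grasp point.
Start: joints at [-1.376, 0.276, 1.505, -0, 1.361, -0.121], TCP at [178.582, -546.602, 205.493] pointing down, gripper open.
Joint ranges: [-2.89, 2.89], [-0.75, 2.08], [0.22, 2.7], [-1.18, 4.32], [0.11, 2.71], [-2.7, 2.7]. Speed limits (rad/s): [2.57, 2.57, 3.14, 3.14, 3.14, 3.14].

INTERFACE

Orientations are given as a rotation vector (axis times angle).
In Python, from cell import robot gives the robot as it stands.
- The arm moves only by the shell command python3 -m inch 'ROWS' [OPENING] [FORCE]. ROWS is JSON, a list of rows, each an object of numbers: "dx", "dy", "dz": the shift along the tool's x, y, z in units of 40 mm (1.0 is 40 mm); "ax", "ay", "az": the turn, a rotation vector about the tool's x, y, z in units of 8 degrees (1.0 is 8 degrees). A call has 1 to 12 rows; each row shifts and turns the commanded pose from where the row before left it, along the tool's axes as they then stand; what a row does not reach is not made up. A row lasts 1/8 s, in which the tool goes at most 62.5 mm and 10.7 degrees, less where a joint would pass 70% of its speed; a pose out of reach is approached as far as the arm can. A call is refused whole if a number of a shift passes 1 or a number of a turn 1, either way. A call with a gripper value outside its range is refused whole. OPENING is the closure in counts, from 0 (fully open) to 255 (shut), set as the call begins (- or left out, the last holds). The fingers move at their own pace and stop on an object; FORCE is the grip in N (left out, the last holds). Time passes only in rows, so rows that do not move let the fingers close. It gives the time, the measured TCP pose, the force and the opening at its end, in the units of the state.
- robot.get_state(): the state, without advancing time (a new reading comes with each control period).
- robot.read_camera(name): name is "scene" or "top" or "wrist"; returns the picture (420x560x3 uint8, red, green, blue); there is no depth.
- robot.get_calibration(name): a dict with "fx", "fy", "cx", "cy" (pixels), "D" ([k1, k2, p1, p2, k3] as OpenCV has them; the pictures are not rectified), "rvec" (rotation vector, rad) and "tvec" (3), from world to camera coordinates, as OpenCV has them. Camera axes: x right, y down, z forward; pixel columns grow to the right and rows downward; lengths in mm; the calibration is good to about 2 mm. A picture is of the moment at which its call begins: read the wrist's pose just before it. get_calibration takes no time and is no camera call; for the wrist camera it gives the pose at the moment of the call.
- robot.sign_off(): hands the job in, once; it reports no verdict.
Trained networks look in the newest picture that a camera, given by its name, has taken for a name from the list of things; names that differ only in an ending like _2 or _b are one class to them, and where a whole thing is asked for, a point or a joint stands for the part that bears it (a point fixed in the world has none). Each returns a list of dicts, best first, with "conf" (0 to 1); they miss things now and then, are a little off and sometimes report something else, mostly with a low value. They report only what shows in the picture. A call takes as long as a camera call.
- robot.silhouettes(target, camera): "pixels" (420x560 bool, what is visible of it) and "location" ([row, column] in pixels, amid what is visible of it).
- robot.pinpoint(target, camera): "location" ([row, column] in pixels: a listed point, or the origin of a listed thing).
The state is a dict: "time": time; "q": joint angles; "joint_vel": joint speeds; "tau": joint torques, N m; "ee_pos": TCP position; "orientation": TCP orientation; "wrist_force": force on the tool from outside, world axes, zero at the start; "ft_torque": the same for the moment, N m; "opening": finger opening in mm.
Only numpy, scipy, OpenCV 4.12 (cv2) and the standard library are available. Lean on these libraries where they do the work, as an engineer would, in place of code of your own. Each camera call takes 0.05 s, during which the arm holds its last target.

TASK

Start a run on the small stainless analyser: with a fingertip under its front lip, flip the hinged cover up and back past upright until it stays open by itself, then let go of it and press the wide round key underneath fully down and release it. Work gently and grip nothing: do not pinch the cover or force it against its stop, do not press the narrow key, and leave the jar, the mouse and the wrench where they are.

Things in the scene. Friction and masses are not known exactly. Their poses are not given: they have to be found in the camera images.
- analyser: Low stainless analyser, fixed. Origin on the bench under the key panel; x from front (lip side, nearer the robot) to back (hinge side), y left, z up. Front face x -85 mm, back +165, sides y +-110. Recess x -73 to +65 mm, 196 mm wide, floor 70 mm above the bench, rim 100 mm. Behind the hinge a deck 100 mm high with two stop posts 140 mm high at x 100, y +-80 mm.
- cover (a joint): Angle of the steel cover, rad: 0 shut (level on the rim), growing as the lip rises and swings back over the hinge; stop at 1.95, leaning back over the rear deck. The hinge is nearly frictionless: below about 1.6 the cover falls shut, beyond it falls open onto the stop by its own weight. About 0.25 kg (0.7 to 1.4 times).
- cover_hinge (a point): Middle of the cover's hinge axis, 65 mm behind the analyser's origin (its +x), 101 mm above the bench; the axis is parallel to the analyser's y. With the cover shut it is level with the cover's underside.
- cover_lip (a point): Underside of the front edge of the cover's lip, in the middle; moves with the cover, 178 mm from the hinge axis. Cover panel 150 mm long, 220 mm wide, 6 mm thick; the aluminium lip, 100 mm wide, 5 mm thick, sticks out 28 mm beyond the analyser's front face, 101 mm above the bench when shut, open space below it.
- wide_key_top (a point): Middle of the top of the wide round key (34 mm across, black, in a grey collar 50 mm across), 92 mm above the bench, under the cover, 65 to 85 mm in front of the hinge axis and about 45 mm to one side of the middle, left or right from case to case. Pressed straight down.
- wide_key (a joint): Travel of the wide key in m: 0 up, 0.006 fully down; a spring returns it (about 1.5 N to start, 5 N fully down).
- narrow_key_top (a point): Middle of the top face of the narrow round key (18 mm across, black, in a grey collar 34 mm across), 92 mm above the bench, on the other side of the panel.
- narrow_key (a joint): Travel of the narrow key in m: 0 up, 0.006 fully down. It is to be left alone.
- jar: Loose capped glass jar, 44 mm across, 75 mm high, standing on the bench to the left of the analyser; origin at the centre of its underside.
- mouse: Loose grey computer mouse, 105 x 60 x 32 mm, on the bench to the right of the analyser; origin at the centre of its underside.
- wrench: Loose steel wrench 150 mm long lying along its x axis on the bench to the left of the analyser, behind the jar.

How it is judged (in metres and radians):
On the way, in this order (a step that is already met when the one before it is completed fails the run):
1. the cover stands open on its stop by itself, touched by nothing (value of joint cover above 1.8 rad and velocity of joint cover between -0.1 and 0.1 rad/s and contact force between each of the fingers, the arm and analyser below 0.2 N), for 0.2 s.
2. the wide key is pressed fully down with the cover open (value of joint wide_key above 0.0048 m and value of joint cover above 1.8 rad), for 0.05 s.
At the end, for the whole second after the job is handed in: The cover rests open beyond 1.8 rad and still, both keys are up again, and the jar, mouse and wrench are within 20 mm of where they stood (value of joint cover above 1.8 rad and velocity of joint cover between -0.1 and 0.1 rad/s and value of joint each of wide_key, narrow_key below 0.001 m and distance of each of jar, mouse, wrench from where it was at the start of the episode below 0.02 m); the robot touches nothing.
It fails at once if the narrow key is pressed (more than 3 mm) (value of joint narrow_key above 0.003 m).
It fails at once if the cover or the analyser is pinched or forced (more than 40 N from the fingers) (contact force between the fingers and analyser above 40 N).
It fails at once if the cover or the analyser is forced by the arm (more than 40 N) (contact force between the arm and analyser above 40 N).
It fails at once if the jar, the mouse or the wrench is lifted, carried or pushed away (20 mm) (distance of any of jar, mouse, wrench from where it was at the start of the episode above 0.02 m).
It also fails if it takes over 51 s, if anything falls off the work surface, if the arm or the gripper's body presses on something with over 40 N, if the wrist force passes 120 N, or if a joint passes its speed limit or range.

## Working session

There is one attempt and no reset: what is moved stays moved. The work goes in short steps, Python scripts to look and compute and a shell command to move; the robot and the scene stay as the last step left them, time stands still between calls to the robot, and variables do not carry over. Pictures are saved under pics/ and viewed, and the job is handed in when it is done.

```bash
ls; mkdir -p pics; cat > h.py <<'E'
import numpy as np, cv2
from cell import robot
def cal(n):
    c=robot.get_calibration(n); K=np.array([[c['fx'],0,c['cx']],[0,c['fy'],c['cy']],[0,0,1]]);R=cv2.Rodrigues(np.array(c['rvec'],float))[0]
    return K,np.array(c['D'],float),R,np.array(c['tvec'],float)
def ray(n,rc):
    K,D,R,t=cal(n); p=cv2.undistortPoints(np.array([[[rc[1],rc[0]]]],float),K,D)[0,0]
    return -R.T@t, R.T@np.array([p[0],p[1],1])
def atz(n,rc,z):
    o,d=ray(n,rc); return o+d*(z-o[2])/d[2]
def proj(n,P):
    K,D,R,t=cal(n); return cv2.projectPoints(np.array(P,float).reshape(-1,1,3),cv2.Rodrigues(R)[0],t,K,D)[0].reshape(-1,2)
def snap(n,f):
    im=robot.read_camera(n); cv2.imwrite('pics/'+f,im[:,:,::-1]); return im
E
python3 - <<'E'
from h import *
s=robot.get_state();print(s)
for n in ['scene','top']:
    snap(n,n+'0.png')
    for t,z in [('cover_hinge',101),('cover_lip',101),('analyser',0),('jar',0),('mouse',0),('wrench',0)]:
        for d in robot.pinpoint(t,n)[:2]: print(n,t,d['conf'],np.round(d['location']),np.round(atz(n,d['location'],z)))
E
```

```text
pics
{'time': 0.0, 'q': array([-1.37602816e+00,  2.76556076e-01,  1.50608790e+00, -1.92683919e-05,
        1.36074449e+00, -1.21012036e-01]), 'joint_vel': array([-0.0009149 ,  0.00052885,  0.00012196, -0.00096932, -0.00111559,
       -0.00025273]), 'tau': array([ 8.10427500e-04, -4.04581511e+01, -2.37230086e+01,  7.01014884e-02,
        3.43570055e-02, -1.39665112e-04]), 'ee_pos': array([ 178.44061896, -546.00919204,  204.64499561]), 'orientation': array([ 0.97469357,  1.34356558, -0.97268965]), 'wrist_force': array([-0.4027068 ,  0.35971485, -0.12692231]), 'ft_torque': array([-0.02026546,  0.00960432, -0.02535583]), 'opening': 94.09169630091073}
scene cover_hinge 0.92 [158. 240.] [629. -90. 101.]
scene cover_lip 0.64 [149. 310.] [462. -34. 101.]
scene analyser 0.78 [181. 260.] [583. -72.   0.]
scene jar 0.96 [230. 310.] [546. 118.   0.]
scene mouse 0.81 [119. 241.] [ 529. -291.    0.]
scene wrench 0.77 [254. 225.] [756.  76.   0.]
top cover_hinge 0.7 [191. 337.] [633. -79. 101.]
top cover_lip 0.62 [274. 318.] [465. -33. 101.]
top cover_lip 0.36 [154. 262.] [715.  72. 101.]
top analyser 0.64 [230. 329.] [568. -72.   0.]
top jar 0.83 [242. 243.] [547. 119.   0.]
top mouse 0.73 [244. 429.] [ 532. -293.    0.]
top wrench 0.87 [157. 259.] [741.  81.   0.]
top wrench 0.7 [192. 337.] [654. -95.   0.]
```

View pics/scene0.png

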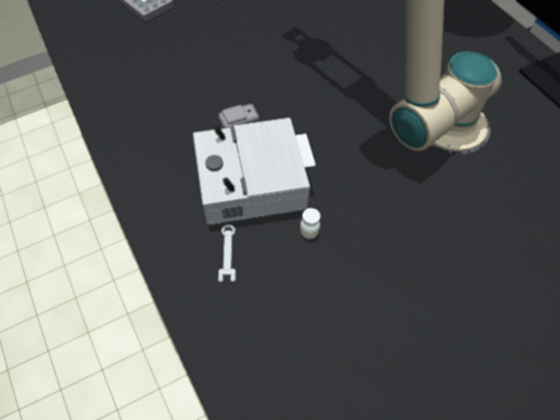

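View pics/top0.png

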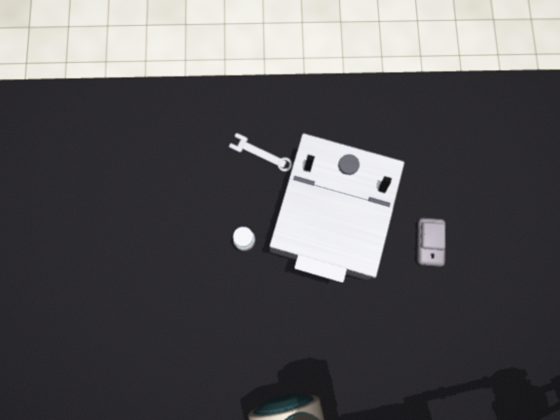

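The two pictures show the analyser with its lip toward the robot. In the top view the lip front edge is about (row 275, col 320) and the rear deck corners are at (135,303) and (160,403). I'll fit the pose from the corners.

```bash
python3 - <<'E'
from h import *
from scipy.optimize import least_squares
im=robot.read_camera('top'); c=im[125:290,220:420]; cv2.imwrite('pics/crop.png',cv2.resize(c[:,:,::-1],None,fx=3.5,fy=3.5,interpolation=cv2.INTER_CUBIC))
im=robot.read_camera('scene'); c=im[100:240,170:340]; cv2.imwrite('pics/crop2.png',cv2.resize(c[:,:,::-1],None,fx=4,fy=4,interpolation=cv2.INTER_CUBIC))
E
```

```text
(no output)
```

View pics/crop.png

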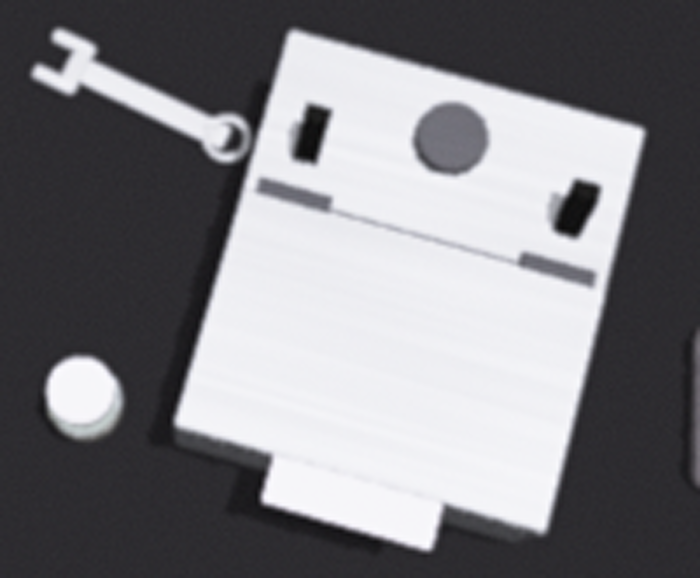

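View pics/crop2.png

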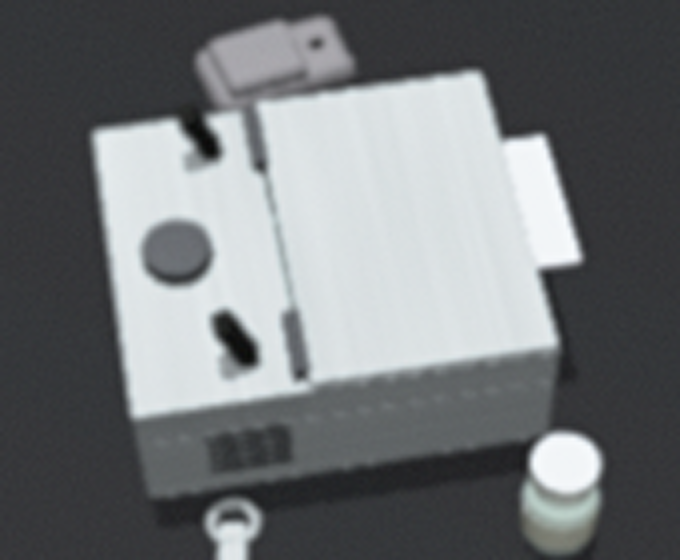

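```bash
cat >> h.py <<'E'
def T(p,L):
    c,s=np.cos(p[2]),np.sin(p[2]); L=np.array(L,float).reshape(-1,3)
    return np.c_[p[0]+c*L[:,0]-s*L[:,1], p[1]+s*L[:,0]+c*L[:,1], L[:,2]]
E
python3 - <<'E'
from h import *
from scipy.optimize import least_squares
L=[(165,110,100),(165,-110,100),(-85,110,107),(-85,-110,107),(-113,50,106),(-113,-50,106)]
t=np.array([(289,30),(645,128),(175,428),(546,533),(262,502),(432,550)])/3.5+[220,125]-.36
s=np.array([(132,415),(93,130),(557,345),(483,72),(582,262),(545,135),(150,497),(548,437)])/4+[170,100]-.37
Ls=L+[(165,110,0),(-85,110,0)]
f=lambda n,Q,m:lambda p:(proj(n,T(p,Q))-m).ravel()
for nm,g in [('top',f('top',L,t)),('scene',f('scene',Ls,s)),('both',lambda p:np.r_[f('top',L,t)(p),f('scene',Ls,s)(p)])]:
    r=least_squares(g,[560,-60,-.25],x_scale=[1,1,.01]); print(nm,r.x,np.abs(r.fun).max(),np.sqrt((r.fun**2).mean()))
    print(np.round(T(r.x,[(65,0,101),(-113,0,101)]),1))
E
```

```text
top [ 5.69709940e+02 -6.85593427e+01 -3.05183631e-01] 0.6050132773758321 0.28073394545569375
[[631.7 -88.1 101. ]
 [461.9 -34.6 101. ]]
scene [ 5.70686690e+02 -6.81461640e+01 -3.18647973e-01] 1.5388602990563527 0.6726252586964868
[[632.4 -88.5 101. ]
 [463.4 -32.7 101. ]]
both [ 5.70201604e+02 -6.85438630e+01 -3.11069831e-01] 1.713817177564124 0.6494744682140928
[[632.1 -88.4 101. ]
 [462.6 -34.  101. ]]
```

```bash
cat > st.py <<'E'
from h import *
import json
s=robot.get_state();R=cv2.Rodrigues(s['orientation'])[0]
print('t',s['time'],'pos',np.round(s['ee_pos'],1),'q',np.round(s['q'],3),'F',np.round(s['wrist_force'],1),'op',round(s['opening'],1));print(np.round(R,3))
open('log.jsonl','a').write(json.dumps({k:np.array(s[k]).tolist() for k in('q','ee_pos','orientation')})+'\n')
E
python3 st.py
python3 -m inch '[{"dx":-1},{"dx":-1,"ay":1},{"ay":1},{"ay":1},{}]' 255 10; python3 st.py
python3 -m inch '[{"az":1},{"az":1},{"az":1},{"az":1},{}]'; python3 st.py
python3 -m inch '[{"dx":-1},{"dx":-1},{"dx":-1},{}]'; python3 st.py
```

```text
t 0.8 pos [ 178.6 -546.6  205.5] q [-1.376  0.276  1.505 -0.     1.361 -0.121] F [ 0.9 -1.1  0.5] op 94.0
[[-0.     0.951  0.311]
 [-0.     0.311 -0.951]
 [-1.    -0.     0.   ]]
t 0.8 pos [ 178.6 -546.6  205.5] q [-1.376  0.276  1.505 -0.     1.361 -0.121] F [ 0.9 -1.1  0.5] op 94.0
[[-0.     0.951  0.311]
 [-0.     0.311 -0.951]
 [-1.    -0.     0.   ]]
t 0.8 pos [ 178.6 -546.6  205.5] q [-1.376  0.276  1.505 -0.     1.361 -0.121] F [ 0.9 -1.1  0.5] op 94.0
[[-0.     0.951  0.311]
 [-0.     0.311 -0.951]
 [-1.    -0.     0.   ]]
t 0.8 pos [ 178.6 -546.6  205.5] q [-1.376  0.276  1.505 -0.     1.361 -0.121] F [ 0.9 -1.1  0.5] op 94.0
[[-0.     0.951  0.311]
 [-0.     0.311 -0.951]
 [-1.    -0.     0.   ]]$[0]: bad value
$[0]: bad value
$[0]: bad value
```

```bash
python3 st.py; python3 -m inch '[{"dx":-1.0,"dy":0,"dz":0,"ax":0,"ay":0,"az":0}]' 255 10; python3 st.py
```

```text
t 0.8 pos [ 178.6 -546.6  205.5] q [-1.376  0.276  1.505 -0.     1.361 -0.121] F [ 0.9 -1.1  0.5] op 94.0
[[-0.     0.951  0.311]
 [-0.     0.311 -0.951]
 [-1.    -0.     0.   ]]
time: 0.92
ee_pos: [178.1, -544.5, 242.9]
orientation: [0.978, 1.348, -0.97]
wrist_force: [-0.6, -1.3, 0.1]
opening: 87.3
t 0.925 pos [ 178.1 -544.5  242.9] q [-1.376  0.259  1.437 -0.     1.454 -0.121] F [-0.6 -1.3  0.1] op 87.3
[[-0.001  0.951  0.31 ]
 [ 0.007  0.31  -0.951]
 [-1.     0.001 -0.007]]
```

```bash

python3 -m inch '[{"dx":-1,"dy":0,"dz":0,"ax":0,"ay":0,"az":0},{"dx":0,"dy":0,"dz":0,"ax":0,"ay":0,"az":1},{"dx":0,"dy":0,"dz":0,"ax":0,"ay":0,"az":1},{"dx":0,"dy":0,"dz":0,"ax":0,"ay":0,"az":1},{"dx":0,"dy":0,"dz":0,"ax":0,"ay":0,"az":0}]'; python3 st.py
python3 -m inch '[{"dx":0,"dy":0,"dz":-1,"ax":0,"ay":0.5,"az":1},{"dx":0,"dy":0,"dz":-1,"ax":0,"ay":0.5,"az":0},{"dx":0,"dy":0,"dz":-1,"ax":0,"ay":0,"az":1},{"dx":0,"dy":0,"dz":0,"ax":0,"ay":0,"az":0}]'; python3 st.py
python3 -m inch '[{"dx":0,"dy":1,"dz":-1,"ax":0,"ay":0,"az":1},{"dx":0,"dy":1,"dz":-1,"ax":0,"ay":-0.5,"az":0},{"dx":0,"dy":0,"dz":-1,"ax":0,"ay":-0.5,"az":0},{"dx":0,"dy":0,"dz":0,"ax":0,"ay":0,"az":0}]'; python3 st.py
cat > kin.py <<'E'
from h import *
import json
from scipy.optimize import least_squares
from scipy.spatial.transform import Rotation as Ro
def Rz(a):return Ro.from_euler('z',a).as_matrix()
def Ry(a):return Ro.from_euler('y',a).as_matrix()
def fk(q,g):
    # g: z0,a1(x),lat,L1,L2,off3,L6,lat6,off6
    z0,a1,lat,L1,L2,o3,L6=g
    A=Rz(q[0]);p=A@[a1,lat,z0];A=A@Ry(q[1]);p=p+A@[0,0,L1];A=A@Ry(q[2]);p=p+A@[o3,0,L2];A=A@Rz(q[3])@Ry(q[4])
    p=p+A@[0,0,L6];A=A@Rz(q[5]);return p,A
E
python3 - <<'E'
from kin import *
d=[json.loads(l) for l in open('log.jsonl')]
f=lambda g:np.concatenate([fk(x['q'],g)[0]-x['ee_pos'] for x in d])
r=least_squares(f,[300,0,69,400,350,0,250]);print(r.x,np.abs(r.fun).max())
for x in d: 
    A=fk(x['q'],r.x)[1]; print(np.round((A.T@cv2.Rodrigues(np.array(x['orientation']))[0]).ravel(),3))
E
```

```text
time: 1.55
ee_pos: [176.1, -547.2, 283.9]
orientation: [1.2, 1.077, -0.656]
wrist_force: [0.4, -0.2, -0.2]
opening: 37.1
t 1.55 pos [ 176.1 -547.2  283.9] q [-1.645  0.29   1.375  0.386  1.639 -0.389] F [ 0.4 -0.2 -0.2] op 37.1
[[ 0.386  0.87   0.306]
 [ 0.127  0.279 -0.952]
 [-0.914  0.406 -0.003]]
time: 2.05
ee_pos: [136.9, -432.7, 292.2]
orientation: [1.384, 1.001, -0.362]
wrist_force: [0.7, -0.3, -0.5]
opening: 0.7
t 2.05 pos [ 136.9 -432.7  292.2] q [-1.84   0.269  1.535  0.494  1.855 -0.595] F [ 0.7 -0.3 -0.5] op 0.7
[[ 0.563  0.738  0.372]
 [ 0.33   0.212 -0.92 ]
 [-0.758  0.641 -0.124]]
time: 2.55
ee_pos: [150.7, -305.7, 361.4]
orientation: [1.402, 0.786, -0.358]
wrist_force: [-0.0, -0.0, -0.3]
opening: 0.1
t 2.55 pos [ 150.7 -305.7  361.4] q [-2.047  0.006  1.761  0.602  1.957 -0.685] F [-0.  -0.  -0.3] op 0.1
[[ 0.704  0.654  0.277]
 [ 0.221  0.17  -0.96 ]
 [-0.675  0.737 -0.025]]
[1.36800000e+02 2.48270505e-09 6.94000000e+01 6.29700000e+02
 4.21100000e+02 6.04000000e+01 3.90335000e+02] 1.9643948689918034e-09
[-0. -0. -1.  0.  1.  0.  1. -0. -0.]
[-0. -0. -1.  0.  1.  0.  1. -0. -0.]
[-0. -0. -1.  0.  1.  0.  1. -0. -0.]
[-0. -0. -1.  0.  1.  0.  1. -0. -0.]
[-0. -0. -1.  0.  1.  0.  1. -0. -0.]
[-0.  0. -1.  0.  1.  0.  1. -0. -0.]
[-0.  0. -1.  0.  1.  0.  1. -0.  0.]
[-0.  0. -1.  0.  1.  0.  1. -0. -0.]
[-0.  0. -1.  0.  1.  0.  1. -0. -0.]
```

```bash
cat >> kin.py <<'E'
G=[136.8,0,69.4,629.7,421.1,60.4,390.335]
M=np.array([[0,0,-1],[0,1,0],[1,0,0.]])
LO=np.array([-2.89,-.75,.22,-1.18,.11,-2.7]);HI=np.array([2.89,2.08,2.7,4.32,2.71,2.7])
P=np.array([570,-68.4,-.308])
def ik(p,R,q0=None,n=12,seed=0):
    rng=np.random.default_rng(seed)
    f=lambda q:(lambda a:np.r_[(a[0]-p)/100,((a[1]@M)-R).ravel()*2])(fk(q,G))
    best=[]
    starts=([q0] if q0 is not None else [])+[LO+(HI-LO)*rng.random(6) for _ in range(n)]
    for s in starts:
        r=least_squares(f,np.clip(s,LO+.01,HI-.01),bounds=(LO,HI),max_nfev=80)
        if r.cost<1e-6:
            if q0 is not None: return r.x
            best.append(r.x)
    if best:
        best=sorted(best,key=lambda q:np.min(np.minimum(q-LO,HI-q)));return best[-1]
    return None
def tool(psi,d,roll=0):
    x=np.array([np.cos(psi)*np.cos(d),np.sin(psi)*np.cos(d),-np.sin(d)])
    z=np.cross(x,[0,0,1.]);z/=np.linalg.norm(z);y=np.cross(z,x)
    R=np.c_[x,y,z]; return R@Ro.from_euler('x',roll).as_matrix()
def box(x0,x1,hy,hz,n=12):
    X,Y,Z=np.meshgrid(np.linspace(x0,x1,n*2),np.linspace(-hy,hy,5),np.linspace(-hz,hz,7));return np.c_[X.ravel(),Y.ravel(),Z.ravel()]
FB=box(-97,0,8,12.5);BB=box(-230,-97,37.5,88.5)
def loc(W):
    c,s=np.cos(P[2]),np.sin(P[2]);D=W-np.r_[P[:2],0];return np.c_[c*D[:,0]+s*D[:,1],-s*D[:,0]+c*D[:,1],D[:,2]]
def cov(p,R):
    out=[]
    for B in(FB,BB):
        L=loc(p+B@R.T);r=np.hypot(L[:,0]-65,L[:,2]-101);a=np.arctan2(L[:,2]-101,65-L[:,0])
        m=((r<150)&(abs(L[:,1])<110))|((r<178)&(abs(L[:,1])<50))
        out.append(a[m&(a>-1)].max() if (m&(a>-1)).any() else -9)
        ins=(L[:,0]>-85)&(L[:,0]<165)&(abs(L[:,1])<110)&(L[:,2]<100); out.append(int(ins.sum())); out.append(L[:,2].min())
    return out
E
cat > scan.py <<'E'
from kin import *
path=[((-99,-15),85),((-78,-15),155),((-36,-15),200),((10,-15),222),((60,-15),222),((85,-15),215)]
for ph in range(-80,81,20):
  for d in (0,20,40):
    for roll in (0,np.pi/2,np.pi,-np.pi/2):
      R=tool(np.radians(ph)+P[2],np.radians(d),roll);q=None;ok=[];qs=[]
      for (xy,z) in path:
        p=T(P,[(*xy,z)])[0]; q=ik(p,R,q,n=8)
        if q is None: break
        qs.append(q)
      if len(qs)>=1: print(ph,d,round(np.degrees(roll)),len(qs),'margin',np.round([np.min(np.minimum(q-LO,HI-q)) for q in qs],2),'jump',round(max([0]+[np.abs(np.diff(qs,axis=0)).max() if len(qs)>1 else 0]),2), np.round([cov(T(P,[(*xy,z)])[0],R)[5] for xy,z in path[:1]]))
E
time python3 scan.py
```

```text
-80 0 0 3 margin [0.17 0.11 0.04] jump 0.13 [48.]
-80 0 90 3 margin [0.17 0.11 0.04] jump 0.13 [-4.]
-80 0 180 3 margin [0.17 0.11 0.04] jump 0.13 [47.]
-80 20 0 6 margin [0.26 0.24 0.19 0.16 0.12 0.11] jump 0.14 [83.]
-80 20 90 6 margin [0.26 0.24 0.19 0.16 0.12 0.11] jump 0.14 [35.]
-80 20 180 6 margin [0.26 0.24 0.19 0.16 0.12 0.11] jump 0.14 [83.]
-80 20 -90 6 margin [0.04 0.18 0.19 0.16 0.12 0.11] jump 0.14 [35.]
-80 40 0 6 margin [0.39 0.3  0.18 0.1  0.04 0.02] jump 0.14 [119.]
-80 40 90 6 margin [0.39 0.4  0.39 0.38 0.37 0.36] jump 0.14 [80.]
-80 40 180 6 margin [0.39 0.4  0.39 0.38 0.37 0.36] jump 0.14 [119.]
-80 40 -90 6 margin [0.25 0.39 0.39 0.38 0.37 0.36] jump 0.14 [80.]
-60 20 0 3 margin [0.02 0.03 0.  ] jump 0.18 [83.]
-60 20 180 3 margin [0.02 0.03 0.  ] jump 0.18 [83.]
-60 40 180 6 margin [0.18 0.24 0.25 0.26 0.25 0.24] jump 0.19 [119.]
-60 40 -90 6 margin [0.18 0.24 0.25 0.26 0.25 0.24] jump 0.19 [80.]
0 40 0 2 margin [0.03 0.08] jump 0.39 [119.]
0 40 90 2 margin [0.03 0.08] jump 0.39 [80.]
0 40 180 2 margin [0.03 0.08] jump 0.39 [119.]
20 40 0 6 margin [0.02 0.21 0
[... 1050 characters left out ...]
 0 0 6 margin [0.59 0.63 0.72 0.82 0.9  0.9 ] jump 0.15 [48.]
80 0 90 6 margin [0.59 0.63 0.72 0.82 0.9  0.9 ] jump 0.15 [-4.]
80 0 180 6 margin [0.59 0.63 0.72 0.63 0.55 0.52] jump 0.15 [47.]
80 20 0 6 margin [0.58 0.66 0.77 0.89 0.99 1.04] jump 0.17 [83.]
80 20 90 6 margin [0.58 0.66 0.77 0.89 0.99 1.04] jump 0.17 [35.]
80 20 180 6 margin [0.58 0.65 0.51 0.4  0.34 0.31] jump 0.17 [83.]
80 40 0 6 margin [0.6  0.72 0.86 0.98 1.08 1.13] jump 0.17 [119.]
80 40 90 6 margin [0.6  0.72 0.86 0.98 1.08 1.13] jump 0.17 [80.]
80 40 180 6 margin [0.53 0.36 0.23 0.14 0.08 0.07] jump 0.17 [119.]
80 40 -90 6 margin [0.16 0.33 0.46 0.55 0.6  0.62] jump 0.17 [80.]
real	0m46.395s
user	0m46.479s
sys	0m0.129s
```

```bash
cat > scan2.py <<'E'
from kin import *
path=[(-99,85),(-99,92),(-90,125),(-78,155),(-60,180),(-36,200),(10,222),(40,222),(60,222),(75,220),(85,215)]
for ph in (50,60,70):
  for d in (10,20,30):
    for roll in (0,90):
      R=tool(np.radians(ph)+P[2],np.radians(d),np.radians(roll));o=[cov(T(P,[(x,-15,z)])[0],R) for x,z in path]
      print(ph,d,roll,'fing',np.round([a[0] for a in o],2),'body',np.round([a[3] for a in o],2),'ins',[a[1]+a[4] for a in o][:4],'zmin',round(o[0][2]),round(o[0][5]))
E
python3 scan2.py
```

```text
50 10 0 fing [-0.01  0.03  0.22  0.44  0.65  0.87  1.24  1.46  1.61  1.74  1.83] body [-9.   -9.   -9.   -9.   -9.   -9.   -9.    1.07  1.26  1.36  1.43] ins [0, 0, 0, 0] zmin 77 65
50 10 90 fing [0.01 0.05 0.25 0.46 0.66 0.87 1.23 1.44 1.59 1.71 1.81] body [-9.   -9.   -9.   -9.   -9.   -9.    0.63  0.97  1.21  1.3   1.37] ins [0, 0, 0, 0] zmin 73 15
50 20 0 fing [0.03 0.07 0.26 0.45 0.65 0.87 1.24 1.46 1.62 1.74 1.83] body [-9.   -9.   -9.   -9.   -9.   -9.   -9.   -9.    1.25  1.35  1.46] ins [0, 0, 0, 0] zmin 77 83
50 20 90 fing [0.04 0.08 0.28 0.46 0.66 0.88 1.24 1.45 1.6  1.71 1.8 ] body [-9.   -9.   -9.   -9.   -9.   -9.   -9.    1.03  1.16  1.25  1.5 ] ins [0, 0, 0, 0] zmin 73 35
50 30 0 fing [0.07 0.11 0.3  0.49 0.67 0.87 1.25 1.47 1.63 1.74 1.83] body [-9.   -9.   -9.   -9.   -9.   -9.   -9.   -9.   -9.    1.18  1.45] ins [0, 0, 0, 0] zmin 78 101
50 30 90 fing [0.08 0.12 0.32 0.5  0.68 0.88 1.24 1.46 1.61 1.72 1.81] body [-9.   -9.   -9.   -9.   -9.   -9.   -9.   -9.    0.99  1.3   1.36] ins [0, 0, 0, 0] zmin 74 57
60 10 0 fing [-0.01  0.03  0.23  0.44  0.65  0.87  1.25  1.
[... 1322 characters left out ...]
0] zmin 73 15
70 20 0 fing [0.03 0.07 0.27 0.48 0.67 0.88 1.25 1.48 1.63 1.76 1.85] body [ 0.37  0.41 -9.   -9.   -9.   -9.   -9.    1.17  1.3   1.4   1.5 ] ins [0, 0, 0, 0] zmin 77 83
70 20 90 fing [0.06 0.1  0.3  0.49 0.68 0.88 1.24 1.45 1.6  1.72 1.82] body [-9.   -9.   -9.   -9.   -9.   -9.   -9.    1.02  1.15  1.24  1.61] ins [0, 0, 0, 0] zmin 73 35
70 30 0 fing [0.08 0.12 0.32 0.52 0.71 0.9  1.25 1.48 1.63 1.75 1.85] body [ 0.56  0.61  0.84 -9.   -9.   -9.   -9.   -9.   -9.    1.2   1.49] ins [0, 0, 0, 0] zmin 78 101
70 30 90 fing [0.11 0.15 0.35 0.54 0.72 0.9  1.24 1.45 1.61 1.72 1.81] body [-9.   -9.   -9.   -9.   -9.   -9.   -9.   -9.    1.31  1.4   1.47] ins [0, 0, 0, 0] zmin 74 57
```

```bash
cat >> kin.py <<'E'
def plan(p,R,q=None,show=True):
    """rotate in place at a point, then shift: gives rows & joint track"""
    s=robot.get_state();R0=cv2.Rodrigues(s['orientation'])[0];rv=Ro.from_matrix(R0.T@R).as_rotvec();p0=s['ee_pos'];d=R.T@(p-p0)
    print('rot units',np.round(np.degrees(rv)/8,2),'shift(target frame) units',np.round(d/40,2),'shift(cur frame)',np.round(R0.T@(p-p0)/40,2))
    q=s['q'];
    for k in range(1,7):
        q=ik(p0,R0@Ro.from_rotvec(rv*k/6).as_matrix(),q,n=0); print('rot',k,None if q is None else np.round(q,2))
        if q is None:break
    if q is None:q=s['q']
    for k in range(1,7):
        q=ik(p0+(p-p0)*k/6,R,q,n=0); print('sh',k,None if q is None else np.round(q,2))
        if q is None:break
E
python3 - <<'E'
from kin import *
R=tool(np.radians(60)+P[2],np.radians(15),0)
pre=T(P,[(-147,-99,104)])[0]; print(pre)
plan(pre,R)
q=ik(pre,R); print('any',q)
E
```

```text
[ 399.90537535 -118.17769244  104.        ]
rot units [-1.75  2.82  3.33] shift(target frame) units [ 9.16 -4.21  0.73] shift(cur frame) [ 9.77  0.12 -2.61]
rot 1 [-2.04  0.07  1.75  0.61  2.01 -0.75]
rot 2 [-2.02  0.13  1.74  0.62  2.05 -0.8 ]
rot 3 [-2.    0.2   1.73  0.62  2.1  -0.86]
rot 4 [-1.98  0.26  1.73  0.62  2.15 -0.92]
rot 5 [-1.95  0.32  1.72  0.62  2.19 -0.97]
rot 6 [-1.92  0.38  1.71  0.61  2.24 -1.03]
sh 1 [-1.86  0.38  1.84  0.61  2.1  -1.08]
sh 2 [-1.8   0.39  1.97  0.63  1.96 -1.13]
sh 3 [-1.73  0.43  2.08  0.67  1.81 -1.18]
sh 4 [-1.64  0.49  2.19  0.73  1.66 -1.25]
sh 5 [-1.55  0.57  2.27  0.82  1.51 -1.34]
sh 6 [-1.43  0.67  2.34  0.94  1.38 -1.46]
any [-1.43403762  0.66993796  2.34273677  0.9442594   1.38339748 -1.46276999]
```

```bash

python3 -m inch '[{"dx":0,"dy":0,"dz":0,"ax":-0.44,"ay":0.7,"az":0.83},{"dx":0,"dy":0,"dz":0,"ax":-0.44,"ay":0.7,"az":0.83},{"dx":0,"dy":0,"dz":0,"ax":-0.44,"ay":0.7,"az":0.83},{"dx":0,"dy":0,"dz":0,"ax":-0.44,"ay":0.7,"az":0.83},{"dx":0,"dy":0,"dz":0,"ax":0,"ay":0,"az":0}]'
python3 -m inch '[{"dx":0.92,"dy":-0.42,"dz":0.07,"ax":0,"ay":0,"az":0},{"dx":0.92,"dy":-0.42,"dz":0.07,"ax":0,"ay":0,"az":0},{"dx":0.92,"dy":-0.42,"dz":0.07,"ax":0,"ay":0,"az":0},{"dx":0.92,"dy":-0.42,"dz":0.07,"ax":0,"ay":0,"az":0},{"dx":0.92,"dy":-0.42,"dz":0.07,"ax":0,"ay":0,"az":0},{"dx":0.92,"dy":-0.42,"dz":0.07,"ax":0,"ay":0,"az":0},{"dx":0.92,"dy":-0.42,"dz":0.07,"ax":0,"ay":0,"az":0},{"dx":0.92,"dy":-0.42,"dz":0.07,"ax":0,"ay":0,"az":0},{"dx":0,"dy":0,"dz":0,"ax":0,"ay":0,"az":0}]'; python3 st.py
python3 - <<'E'
from kin import *
R=tool(np.radians(60)+P[2],np.radians(15),0)
plan(T(P,[(-147,-99,104)])[0],R);
snap('scene','s1.png'); snap('top','t1.png'); snap('wrist','w1.png')
E
```

```text
time: 3.18
ee_pos: [150.9, -309.6, 358.2]
orientation: [1.392, 0.759, 0.38]
wrist_force: [0.0, -0.2, 0.1]
opening: 0.4
time: 4.3
ee_pos: [351.0, -154.9, 155.4]
orientation: [1.388, 0.76, 0.377]
wrist_force: [-0.3, -0.3, -0.8]
opening: 0.5
t 4.3 pos [ 351.  -154.9  155.4] q [-1.563  0.55   2.258  0.802  1.539 -1.326] F [-0.3 -0.3 -0.8] op 0.5
[[ 0.713  0.189  0.675]
 [ 0.652  0.174 -0.738]
 [-0.257  0.966  0.001]]
rot units [ 0.01 -0.01 -0.01] shift(target frame) units [ 1.8  -0.85  0.15] shift(cur frame) [ 1.8  -0.85  0.15]
rot 1 [-1.56  0.55  2.26  0.8   1.54 -1.33]
rot 2 [-1.56  0.55  2.26  0.8   1.54 -1.33]
rot 3 [-1.56  0.55  2.26  0.8   1.54 -1.33]
rot 4 [-1.56  0.55  2.26  0.8   1.54 -1.32]
rot 5 [-1.56  0.55  2.26  0.8   1.54 -1.32]
rot 6 [-1.56  0.55  2.26  0.8   1.54 -1.32]
sh 1 [-1.54  0.57  2.27  0.82  1.51 -1.34]
sh 2 [-1.52  0.59  2.29  0.84  1.48 -1.37]
sh 3 [-1.5   0.61  2.3   0.87  1.46 -1.39]
sh 4 [-1.48  0.63  2.32  0.89  1.43 -1.41]
sh 5 [-1.46  0.65  2.33  0.92  1.41 -1.44]
sh 6 [-1.43  0.67  2.34  0.94  1.38 -1.46]
```

View pics/s1.png

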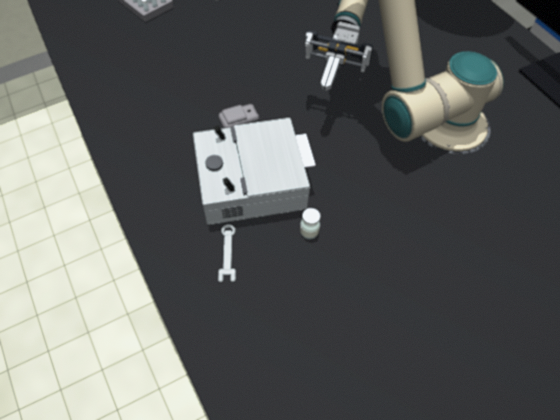

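View pics/w1.png

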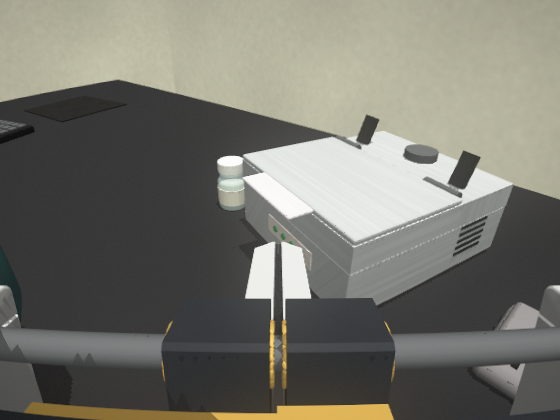

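View pics/t1.png

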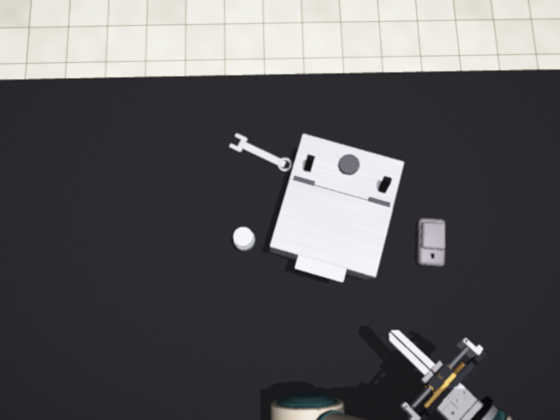

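```bash

python3 -m inch '[{"dx":0.61,"dy":-0.32,"dz":0.05,"ax":0,"ay":0,"az":0},{"dx":0.61,"dy":-0.32,"dz":0.05,"ax":0,"ay":0,"az":0},{"dx":0.61,"dy":-0.32,"dz":0.05,"ax":0,"ay":0,"az":0},{"dx":0,"dy":0,"dz":0,"ax":0,"ay":0,"az":0}]'
python3 - <<'E'
from kin import *
s=robot.get_state();R=cv2.Rodrigues(s['orientation'])[0]
print(loc(s['ee_pos'][None]),cov(s['ee_pos'],R))
p=T(P,[(-99,-15,74)])[0];print(R.T@(p-s['ee_pos'])/40,cov(p,R))
E
```

```text
time: 4.95
ee_pos: [399.7, -120.2, 99.6]
orientation: [1.388, 0.756, 0.377]
wrist_force: [-0.5, 0.1, 0.8]
opening: 0.4
[[-146.53952473 -101.00117055   99.6029148 ]] [-9, 0, np.float64(91.83996299780212), -9, 0, np.float64(87.96992930908922)]
[ 2.53818629  0.00999988 -0.04830596] [np.float64(-0.054679420708820044), 0, np.float64(66.23704819617899), -9, 0, np.float64(62.367014507466095)]
```

```bash

python3 -m inch '[{"dx":0.64,"dy":0,"dz":-0.01,"ax":0,"ay":0,"az":0},{"dx":0.64,"dy":0,"dz":-0.01,"ax":0,"ay":0,"az":0},{"dx":0.64,"dy":0,"dz":-0.01,"ax":0,"ay":0,"az":0},{"dx":0.6,"dy":0,"dz":-0.01,"ax":0,"ay":0,"az":0},{"dx":0,"dy":0,"dz":0,"ax":0,"ay":0,"az":0}]'
python3 - <<'E'
from kin import *
s=robot.get_state();R=cv2.Rodrigues(s['orientation'])[0]
print(loc(s['ee_pos'][None]),cov(s['ee_pos'],R),s['wrist_force'])
snap('wrist','w2.png');a=snap('top','t2.png');b=snap('scene','s2.png')
cv2.imwrite('pics/c2.png',np.hstack([cv2.resize(a[120:300,220:440,::-1],(400,327)),cv2.resize(b[60:240,170:390,::-1],(400,327))]))
p0=s['ee_pos'];q=s['q']
for x,z in [(-99,74),(-96,95),(-90,125),(-78,155),(-60,180),(-36,200),(-10,212),(10,220),(40,222),(60,221),(72,219)]:
    p=T(P,[(x,-15,z)])[0]; q=ik(p,R,q,n=0); print((x,z),np.round(R.T@(p-p0)/40,2),np.round(cov(p,R)[0],2),np.round(q,2)); p0=p
E
```

```text
time: 5.58
ee_pos: [470.9, -53.3, 74.5]
orientation: [1.387, 0.755, 0.378]
wrist_force: [-0.7, -0.7, -0.0]
opening: 0.2
[[-98.9938711  -15.62604791  74.50975434]] [np.float64(-0.050825740993359965), 0, np.float64(66.72432468172174), -9, 0, np.float64(62.671641912882876)] [-0.71822726 -0.65037432 -0.04413139]
(-99, 74) [ 0.02 -0.01 -0.01] -0.05 [-1.2   0.76  2.43  1.21  1.3  -1.62]
(-96, 95) [-0.1   0.52  0.07] 0.07 [-1.2   0.7   2.41  1.2   1.32 -1.55]
(-90, 125) [-0.12  0.74  0.13] 0.25 [-1.19  0.62  2.39  1.19  1.36 -1.44]
(-78, 155) [-0.05  0.76  0.26] 0.45 [-1.16  0.54  2.35  1.19  1.4  -1.33]
(-60, 180) [0.06 0.66 0.39] 0.65 [-1.12  0.48  2.29  1.21  1.43 -1.22]
(-36, 200) [0.16 0.56 0.52] 0.87 [-1.08  0.45  2.23  1.24  1.45 -1.13]
(-10, 212) [0.24 0.37 0.56] 1.08 [-1.04  0.44  2.17  1.26  1.45 -1.06]
(10, 220) [0.19 0.26 0.43] 1.24 [-1.01  0.44  2.13  1.28  1.45 -1.01]
(40, 222) [0.35 0.14 0.65] 1.47 [-0.97  0.46  2.07  1.31  1.44 -0.96]
(60, 221) [0.25 0.04 0.43] 1.62 [-0.94  0.48  2.03  1.33  1.43 -0.94]
(72, 219) [ 0.16 -0.01  0.26] 1.72 [-0.93  0.49  2.01  1.34  1.42 -0.93]
```

View pics/w2.png

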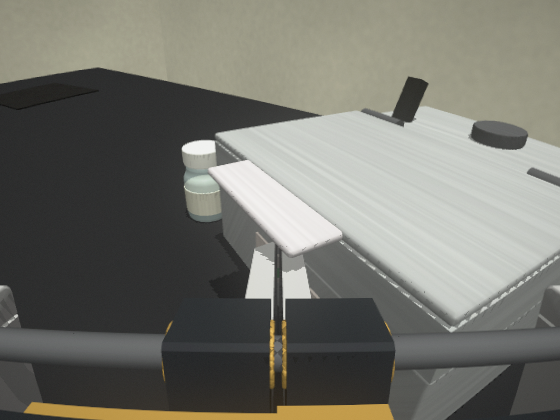

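View pics/c2.png

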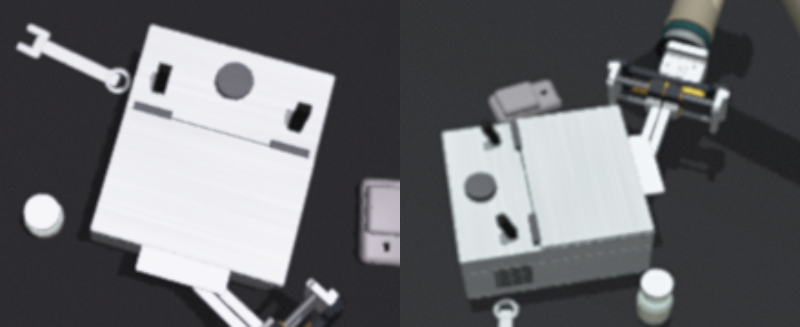

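The wrist view shows the fingertips disappearing under the lip at about (245,280), clear of the jar and front face. Lifting.

```bash

python3 -m inch '[{"dx":-0.05,"dy":0.26,"dz":0.03,"ax":0,"ay":0,"az":0},{"dx":-0.05,"dy":0.26,"dz":0.04,"ax":0,"ay":0,"az":0},{"dx":-0.06,"dy":0.37,"dz":0.06,"ax":0,"ay":0,"az":0},{"dx":-0.06,"dy":0.37,"dz":0.07,"ax":0,"ay":0,"az":0},{"dx":-0.02,"dy":0.38,"dz":0.13,"ax":0,"ay":0,"az":0},{"dx":-0.03,"dy":0.38,"dz":0.13,"ax":0,"ay":0,"az":0},{"dx":0,"dy":0,"dz":0,"ax":0,"ay":0,"az":0}]'
python3 - <<'E'
from kin import *
s=robot.get_state();R=cv2.Rodrigues(s['orientation'])[0]
print(loc(s['ee_pos'][None]),cov(s['ee_pos'],R),s['wrist_force'])
snap('wrist','w3.png');b=snap('scene','s3.png')
E
```

```text
time: 6.6
ee_pos: [490.5, -59.4, 155.8]
orientation: [1.384, 0.756, 0.377]
wrist_force: [-0.7, -0.0, -1.0]
opening: 0.5
[[-78.5469104  -15.49211746 155.79257602]] [np.float64(0.4485363055468683), 0, np.float64(147.9859911853497), -9, 0, np.float64(143.9263877696936)] [-0.6919582  -0.01362382 -0.95607663]
```

View pics/w3.png

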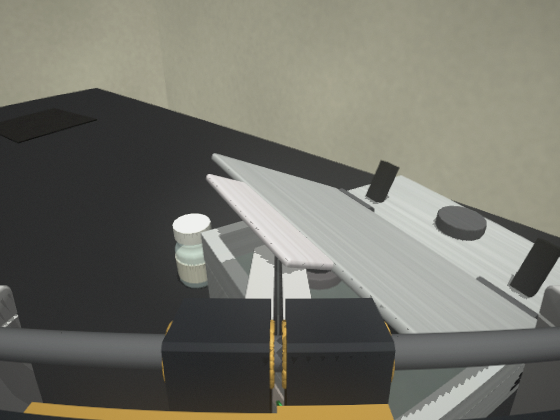

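View pics/s3.png

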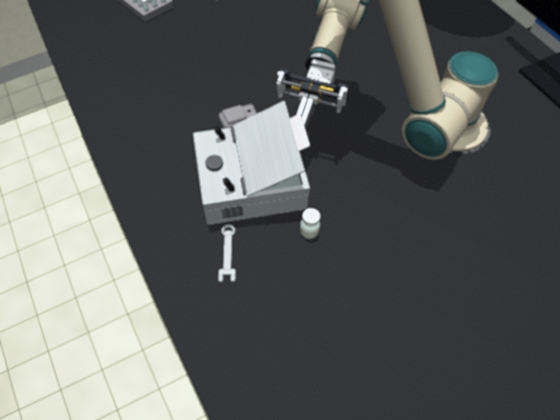

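The cover has risen to about 0.45 rad and rests on the fingertip at about (260,280) in the wrist view. Continuing.

```bash

python3 -m inch '[{"dx":0.03,"dy":0.33,"dz":0.2,"ax":0,"ay":0,"az":0},{"dx":0.03,"dy":0.33,"dz":0.2,"ax":0,"ay":0,"az":0},{"dx":0.08,"dy":0.28,"dz":0.26,"ax":0,"ay":0,"az":0},{"dx":0.08,"dy":0.28,"dz":0.26,"ax":0,"ay":0,"az":0},{"dx":0.12,"dy":0.18,"dz":0.28,"ax":0,"ay":0,"az":0},{"dx":0.12,"dy":0.18,"dz":0.28,"ax":0,"ay":0,"az":0},{"dx":0.1,"dy":0.13,"dz":0.22,"ax":0,"ay":0,"az":0},{"dx":0.1,"dy":0.13,"dz":0.22,"ax":0,"ay":0,"az":0},{"dx":0,"dy":0,"dz":0,"ax":0,"ay":0,"az":0}]'
python3 - <<'E'
from kin import *
s=robot.get_state();R=cv2.Rodrigues(s['orientation'])[0]
print(loc(s['ee_pos'][None]),cov(s['ee_pos'],R),s['wrist_force'])
snap('wrist','w4.png');b=snap('scene','s4.png')
E
```

```text
time: 7.82
ee_pos: [575.6, -86.7, 219.4]
orientation: [1.387, 0.756, 0.377]
wrist_force: [-0.6, -0.5, 0.6]
opening: 0.8
[[ 10.88524842 -15.71011805 219.42283171]] [np.float64(1.2474430359186894), 0, np.float64(211.6441106466548), -9, 0, np.float64(207.68058116870267)] [-0.58993577 -0.47261989  0.5977368 ]
```

View pics/w4.png

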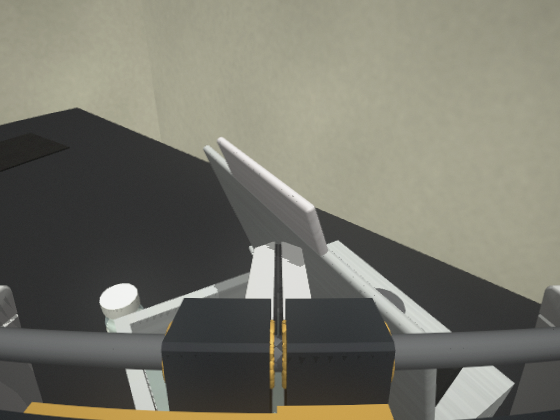

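View pics/s4.png

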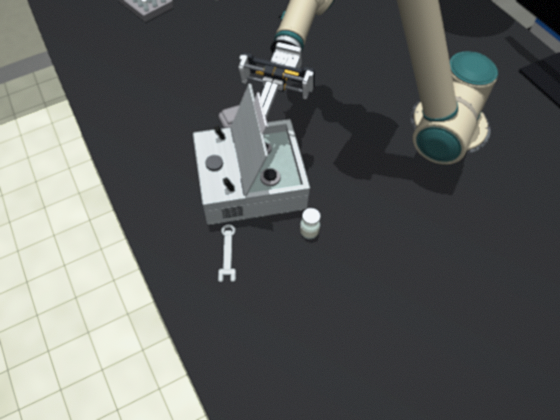

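Cover is at about 1.25 rad, still on the fingertip. In the scene view a key in its collar shows at (176,270). Now pushing past upright.

```bash

python3 -m inch '[{"dx":0.17,"dy":0.07,"dz":0.32,"ax":0,"ay":0,"az":0},{"dx":0.17,"dy":0.07,"dz":0.32,"ax":0,"ay":0,"az":0},{"dx":0.12,"dy":0.02,"dz":0.21,"ax":0,"ay":0,"az":0},{"dx":0.12,"dy":0.02,"dz":0.21,"ax":0,"ay":0,"az":0},{"dx":0.1,"dy":0,"dz":0.16,"ax":0,"ay":0,"az":0},{"dx":0.1,"dy":0,"dz":0.16,"ax":0,"ay":0,"az":0},{"dx":0,"dy":0,"dz":0,"ax":0,"ay":0,"az":0},{"dx":0,"dy":0,"dz":0,"ax":0,"ay":0,"az":0}]'
python3 - <<'E'
from kin import *
s=robot.get_state();R=cv2.Rodrigues(s['orientation'])[0]
print(loc(s['ee_pos'][None]),cov(s['ee_pos'],R),s['wrist_force'])
snap('wrist','w5.png');b=snap('scene','s5.png')
E
```

```text
time: 8.93
ee_pos: [635.6, -105.5, 218.4]
orientation: [1.389, 0.756, 0.377]
wrist_force: [0.2, 0.4, -0.8]
opening: 0.4
[[ 73.77186709 -15.41742017 218.38292925]] [np.float64(1.7386450517387586), 0, np.float64(210.62305160064622), np.float64(1.3083261068249707), 0, np.float64(206.75704910460203)] [ 0.24688855  0.41009757 -0.7808031 ]
```

View pics/w5.png

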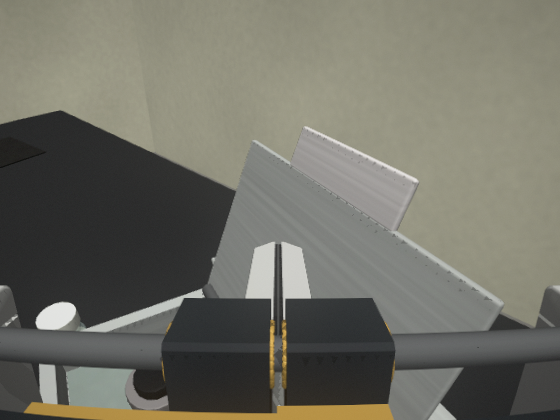

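View pics/s5.png

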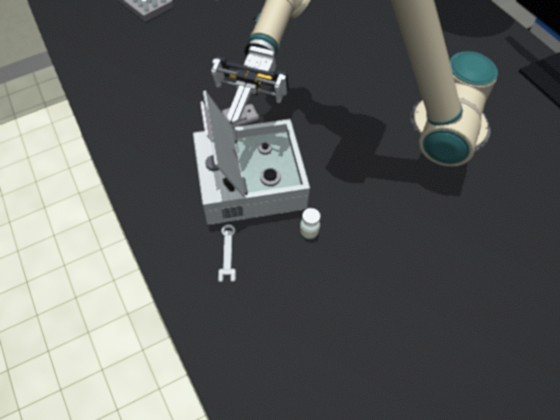

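The cover now leans back off the finger in both views. The keys show in the scene view, wide at (176,270) and narrow at (148,265). I'll back away, then measure.

```bash

python3 - <<'E'
from kin import *
s=robot.get_state();R=cv2.Rodrigues(s['orientation'])[0]
p=T(P,[(-80,-60,300)])[0];print(R.T@(p-s['ee_pos'])/40,p)
q=s['q']
for k in range(1,6):
    q=ik(s['ee_pos']+(p-s['ee_pos'])*k/5,R,q,n=0);print(np.round(q,2))
E
```

```text
[-3.31460494  1.23778666 -2.76537314] [ 475.57545581 -101.32423809  300.        ]
[-0.98  0.44  2.04  1.3   1.45 -0.92]
[-1.04  0.39  2.08  1.25  1.49 -0.92]
[-1.1   0.35  2.1   1.2   1.54 -0.91]
[-1.17  0.3   2.12  1.15  1.59 -0.9 ]
[-1.24  0.25  2.14  1.1   1.65 -0.89]
```

```bash

python3 -m inch '[{"dx":-0.55,"dy":0.2,"dz":-0.46,"ax":0,"ay":0,"az":0},{"dx":-0.55,"dy":0.2,"dz":-0.46,"ax":0,"ay":0,"az":0},{"dx":-0.55,"dy":0.2,"dz":-0.46,"ax":0,"ay":0,"az":0},{"dx":-0.55,"dy":0.2,"dz":-0.46,"ax":0,"ay":0,"az":0},{"dx":-0.55,"dy":0.2,"dz":-0.46,"ax":0,"ay":0,"az":0},{"dx":-0.55,"dy":0.2,"dz":-0.46,"ax":0,"ay":0,"az":0},{"dx":0,"dy":0,"dz":0,"ax":0,"ay":0,"az":0}]'
python3 - <<'E'
from kin import *
a=snap('scene','s6.png');b=snap('top','t6.png')
cv2.imwrite('pics/c6.png',np.hstack([cv2.resize(a[80:230,170:340,::-1],(400,353),interpolation=2),cv2.resize(b[120:300,220:424,::-1],(400,353),interpolation=2)]))
for n in('scene','top'):
  for t in('wide_key_top','narrow_key_top'):
    for d in robot.pinpoint(t,n)[:2]: w=atz(n,d['location'],92);print(n,t,round(d['conf'],2),np.round(d['location'],1),np.round(w,1),np.round(loc(w[None]),1))
  for t in('wide_key','narrow_key'):
    for d in robot.silhouettes(t,n)[:1]:w=atz(n,d['location'],92);print(n,t,round(d['conf'],2),np.round(d['location'],1),np.round(w,1),np.round(loc(w[None]),1),d['pixels'].sum())
print(robot.get_state()['time'])
E
```

```text
time: 9.9
ee_pos: [475.6, -101.9, 298.9]
orientation: [1.387, 0.754, 0.374]
wrist_force: [-0.3, -0.4, -0.5]
opening: 0.5
scene wide_key_top 0.66 [174.8 269.6] [585.4 -18.   92. ] [[-0.6 52.6 92. ]]
scene narrow_key_top 0.57 [144.6 265.6] [ 549.3 -105.5   92. ] [[ -8.4 -41.6  92. ]]
scene wide_key 0.43 [173.1 268.2] [585.9 -24.1  92. ] [[ 1.7 47.  92. ]] 148
scene narrow_key 0.49 [171.2 269.8] [579.8 -27.3  92. ] [[-3.1 42.1 92. ]] 152
top wide_key_top 0.55 [219.3 308.4] [577.3 -19.5  92. ] [[-7.9 48.8 92. ]]
top narrow_key_top 0.54 [157.2 260.9] [712.4  75.3  92. ] [[ 92.1 180.2  92. ]]
top narrow_key_top 0.5 [228.1 355.1] [ 556.6 -114.6   92. ] [[  1.2 -48.1  92. ]]
top wide_key 0.49 [215.3 312.4] [585.5 -28.   92. ] [[ 2.5 43.1 92. ]] 184
top narrow_key 0.6 [231.2 348. ] [550.5 -99.7  92. ] [[ -9.1 -35.7  92. ]] 41
10.4
```

View pics/c6.png

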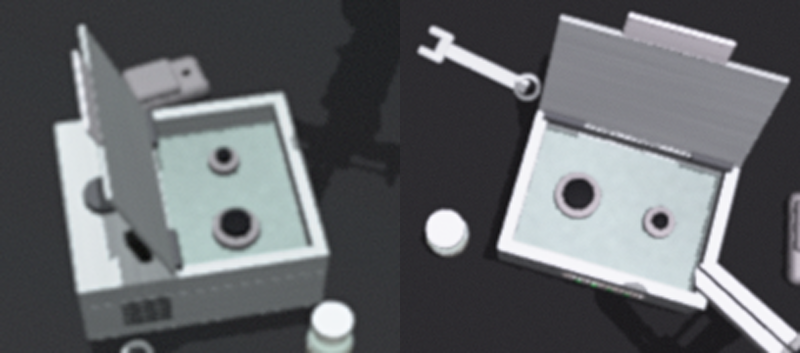

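```bash

python3 - <<'E'
from kin import *
import cv2
for n,g in(('top',{'w':(219,311),'n':(232,352)}),('scene',{'w':(174,270),'n':(147,265)})):
    im=cv2.imread('pics/%s6.png'%n[0]);gr=im.max(2).astype(float)
    for k,(r,c) in g.items():
        h=9 if k=='w' else 5
        w=gr[r-h:r+h+1,c-h:c+h+1];wt=np.clip(100-w,0,None)
        _,lab=cv2.connectedComponents((wt>0).astype(np.uint8)); l=lab[h-1:h+2,h-1:h+2].max(); wt=wt*(lab==l)
        yy,xx=np.mgrid[r-h:r+h+1,c-h:c+h+1];rc=((wt*yy).sum()/wt.sum(),(wt*xx).sum()/wt.sum())
        W=atz(n,rc,92);print(n,k,np.round(rc,2),(wt>0).sum(),np.round(W,1),np.round(loc(W[None]),1))
s=robot.get_state();print(s['ee_pos'])
E
```

```text
top w [218.22 310.45] 190 [579.5 -23.8  92. ] [[-4.5 45.4 92. ]]
top n [232.06 352.28] 52 [ 548.5 -108.4   92. ] [[ -8.3 -44.6  92. ]]
scene w [174.48 269.78] 127 [584.5 -18.7  92. ] [[-1.2 51.8 92. ]]
scene n [145.82 264.61] 33 [ 553.4 -103.2   92. ] [[ -5.3 -38.2  92. ]]
[ 476.26869332 -101.29234087  298.16637318]
```

```bash

python3 - <<'E'
from kin import *
w=T(P,[(-4,46,160)])[0];print(w)
for off in np.radians([0,180]):
    a=P[2]+np.pi/2+off; x=np.array([0,0,-1.]);z=np.array([np.cos(a),np.sin(a),0]);R=np.c_[x,np.cross(z,x),z]
    print(off);plan(w,R)
E
```

```text
[580.13328745 -23.35206458 160.        ]
0.0
rot units [-12.45   9.59  -5.52] shift(target frame) units [ 3.45 -1.88  2.64] shift(cur frame) [ 4.01 -2.51  0.3 ]
rot 1 [-1.12  0.26  1.92  0.95  1.7  -0.98]
rot 2 [-0.98  0.26  1.73  0.78  1.75 -1.09]
rot 3 [-0.84  0.24  1.58  0.61  1.76 -1.21]
rot 4 [-0.69  0.21  1.49  0.42  1.74 -1.35]
rot 5 [-0.53  0.16  1.46  0.21  1.66 -1.49]
rot 6 [-0.35  0.1   1.5  -0.    1.54 -1.62]
sh 1 [-0.32  0.13  1.52  0.    1.49 -1.58]
sh 2 [-0.28  0.16  1.54  0.    1.44 -1.54]
sh 3 [-0.25  0.2   1.55  0.    1.39 -1.51]
sh 4 [-0.22  0.23  1.56  0.    1.35 -1.48]
sh 5 [-0.19  0.27  1.57  0.    1.3  -1.45]
sh 6 [-0.16  0.31  1.57  0.    1.26 -1.42]
3.141592653589793
rot units [ 6.36 -4.88 -8.48] shift(target frame) units [ 3.45  1.88 -2.64] shift(cur frame) [ 4.01 -2.51  0.3 ]
rot 1 [-1.2   0.08  2.11  1.05  1.5  -0.55]
rot 2 [-1.09 -0.06  2.04  0.93  1.35 -0.15]
rot 3 [-0.89 -0.12  1.93  0.7   1.24  0.32]
rot 4 [-0.67 -0.1   1.8   0.41  1.23  0.81]
rot 5 [-0.48 -0.02  1.65  0.16  1.34  1.22]
rot 6 [-0.35  0.1   1.5  -0.    1.54  1.53]
sh 1 [-0.32  0.13  1.52  0.    1.49  1.56]
sh 2 [-0.28  0.16  1.54  0.    1.44  1.6 ]
sh 3 [-0.25  0.2   1.55  0.    1.39  1.63]
sh 4 [-0.22  0.23  1.56  0.    1.35  1.66]
sh 5 [-0.19  0.27  1.57  0.    1.3   1.69]
sh 6 [-0.16  0.31  1.57  0.    1.26  1.72]
```

```bash

python3 -m inch '[{"dx":0,"dy":0,"dz":0,"ax":0.53,"ay":-0.41,"az":-0.71},{"dx":0,"dy":0,"dz":0,"ax":0.53,"ay":-0.41,"az":-0.71},{"dx":0,"dy":0,"dz":0,"ax":0.53,"ay":-0.41,"az":-0.71},{"dx":0,"dy":0,"dz":0,"ax":0.53,"ay":-0.41,"az":-0.71},{"dx":0,"dy":0,"dz":0,"ax":0.53,"ay":-0.41,"az":-0.71},{"dx":0,"dy":0,"dz":0,"ax":0.53,"ay":-0.41,"az":-0.71},{"dx":0,"dy":0,"dz":0,"ax":0.53,"ay":-0.41,"az":-0.71},{"dx":0,"dy":0,"dz":0,"ax":0.53,"ay":-0.41,"az":-0.71},{"dx":0,"dy":0,"dz":0,"ax":0.53,"ay":-0.41,"az":-0.71},{"dx":0,"dy":0,"dz":0,"ax":0.53,"ay":-0.41,"az":-0.71},{"dx":0,"dy":0,"dz":0,"ax":0.53,"ay":-0.41,"az":-0.71},{"dx":0,"dy":0,"dz":0,"ax":0.53,"ay":-0.41,"az":-0.67}]'
python3 -m inch '[{"dx":0,"dy":0,"dz":0,"ax":0,"ay":0,"az":0}]'
python3 - <<'E'
from kin import *
w=T(P,[(-4,46,160)])[0]
a=P[2]-np.pi/2; x=np.array([0,0,-1.]);z=np.array([np.cos(a),np.sin(a),0]);R=np.c_[x,np.cross(z,x),z]
plan(w,R); snap('wrist','w7.png')
for k,d in(('w',robot.pinpoint('wide_key_top','wrist')),('n',robot.pinpoint('narrow_key_top','wrist'))):
    for e in d[:2]: W=atz('wrist',e['location'],92);print(k,e['conf'],np.round(e['location']),np.round(loc(W[None]),1))
E
```

```text
time: 11.9
ee_pos: [476.0, -100.7, 298.5]
orientation: [1.428, 1.04, -1.44]
wrist_force: [-0.0, -0.4, -0.8]
opening: 0.5
time: 12.02
ee_pos: [477.5, -100.4, 297.2]
orientation: [1.427, 1.044, -1.434]
wrist_force: [-0.6, 0.7, -0.1]
opening: 0.4
rot units [ 0.01  0.04 -0.01] shift(target frame) units [ 3.43  1.86 -2.61] shift(cur frame) [ 3.42  1.86 -2.63]
rot 1 [-0.35  0.1   1.51 -0.    1.53  1.53]
rot 2 [-0.35  0.1   1.51 -0.    1.53  1.53]
rot 3 [-0.35  0.1   1.5  -0.    1.53  1.53]
rot 4 [-0.35  0.1   1.5  -0.    1.53  1.53]
rot 5 [-0.35  0.1   1.5  -0.    1.53  1.53]
rot 6 [-0.35  0.1   1.5   0.    1.53  1.53]
sh 1 [-0.31  0.13  1.52  0.    1.48  1.56]
sh 2 [-0.28  0.16  1.54  0.    1.44  1.6 ]
sh 3 [-0.25  0.2   1.55  0.    1.39  1.63]
sh 4 [-0.22  0.24  1.56  0.    1.35  1.66]
sh 5 [-0.19  0.27  1.57  0.    1.3   1.69]
sh 6 [-0.16  0.31  1.57  0.    1.26  1.72]
w 0.76 [115. 176.] [[-4.7 46.8 92. ]]
n 0.78 [120. 262.] [[-10.8 -45.1  92. ]]
```

View pics/w7.png

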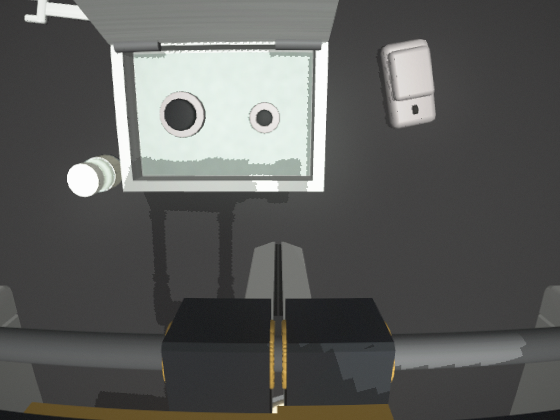

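Wrist view shows the wide key at about (114,181) and the narrow key at (118,264), which agrees with the top view to within 4 mm. Moving above the wide key.

```bash

python3 -m inch '[{"dx":0,"dy":0.37,"dz":-0.64,"ax":0,"ay":0,"az":0},{"dx":0,"dy":0.37,"dz":-0.64,"ax":0,"ay":0,"az":0},{"dx":0,"dy":0.37,"dz":-0.64,"ax":0,"ay":0,"az":0},{"dx":0,"dy":0.37,"dz":-0.64,"ax":0,"ay":0,"az":0},{"dx":0.85,"dy":0.37,"dz":0,"ax":0,"ay":0,"az":0},{"dx":0.85,"dy":0,"dz":0,"ax":0,"ay":0,"az":0},{"dx":0.85,"dy":0,"dz":0,"ax":0,"ay":0,"az":0},{"dx":0.87,"dy":0,"dz":0,"ax":0,"ay":0,"az":0},{"dx":0.6,"dy":0,"dz":0,"ax":0,"ay":0,"az":0},{"dx":0,"dy":0,"dz":0,"ax":0,"ay":0,"az":0}]'
python3 - <<'E'
from kin import *
s=robot.get_state();R=cv2.Rodrigues(s['orientation'])[0];print(loc(s['ee_pos'][None]),s['wrist_force']);print(np.round(R,3))
a=snap('scene','s8.png');snap('wrist','w8.png');b=snap('top','t8.png')
cv2.imwrite('pics/c8.png',np.hstack([cv2.resize(a[60:240,160:350,::-1],(400,379),interpolation=2),cv2.resize(b[120:300,220:410,::-1],(400,379),interpolation=2)]))
for n in('scene','top'): print(n,'tcp px',proj(n,s['ee_pos']))
E
```

```text
time: 13.42
ee_pos: [575.5, -28.3, 135.9]
orientation: [1.429, 1.042, -1.439]
wrist_force: [0.4, 0.1, 0.0]
opening: 0.7
[[ -6.8890673   39.90609804 135.88909944]] [0.44750984 0.11405729 0.00739259]
[[-0.003  0.952 -0.307]
 [-0.006 -0.307 -0.952]
 [-1.    -0.001  0.007]]
scene tcp px [[271.24916975 158.90509385]]
top tcp px [[314.55293173 216.12933117]]
```

View pics/c8.png

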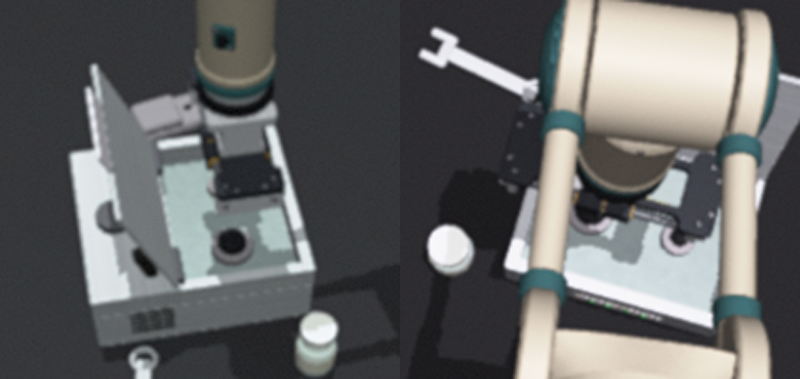

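View pics/w8.png

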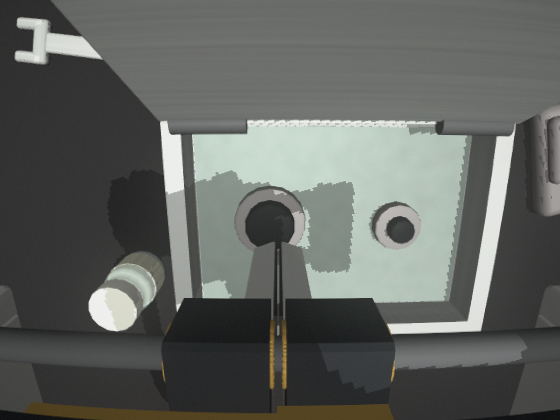

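```bash

python3 - <<'E'
from kin import *
s=robot.get_state();R=cv2.Rodrigues(s['orientation'])[0]
for rc in((223,269),(230,400)): print(loc(atz('wrist',rc,92)[None]))
t=s['ee_pos'].copy();t[2]=92;print(proj('wrist',np.array([s['ee_pos'],t])))
print(loc(s['ee_pos'][None]))
p=T(P,[(-4,45,92)])[0];print(R.T@(p-s['ee_pos'])/40)
E
```

```text
[[ 1.54768882 46.46664138 92.        ]]
[[ -4.04911424 -42.35001024  92.        ]]
[[278.07963983 258.39591247]
 [277.61387984 230.88475088]]
[[ -4.01988465  40.75177637 138.71212288]]
[ 1.16714154 -0.00657602 -0.11305433]
```

```bash

python3 -m inch '[{"dx":0.3,"dy":0.05,"dz":-0.12,"ax":0,"ay":0,"az":0},{"dx":0.4,"dy":0,"dz":0,"ax":0,"ay":0,"az":0},{"dx":0.3,"dy":0,"dz":0,"ax":0,"ay":0,"az":0},{"dx":0,"dy":0,"dz":0,"ax":0,"ay":0,"az":0},{"dx":0,"dy":0,"dz":0,"ax":0,"ay":0,"az":0}]'
python3 - <<'E'
from kin import *
s=robot.get_state();q=s['q'];print(loc(s['ee_pos'][None]),loc(fk(q,G)[0][None]),s['wrist_force'])
snap('wrist','w9.png')
E
```

```text
time: 14.2
ee_pos: [581.6, -24.1, 97.0]
orientation: [1.43, 1.039, -1.436]
wrist_force: [-0.1, 0.9, 0.6]
opening: 0.7
[[-2.40676529 45.71327465 97.03115261]] [[-2.40676529 45.71327465 97.03115261]] [-0.12510368  0.86569291  0.58954093]
```

View pics/w9.png

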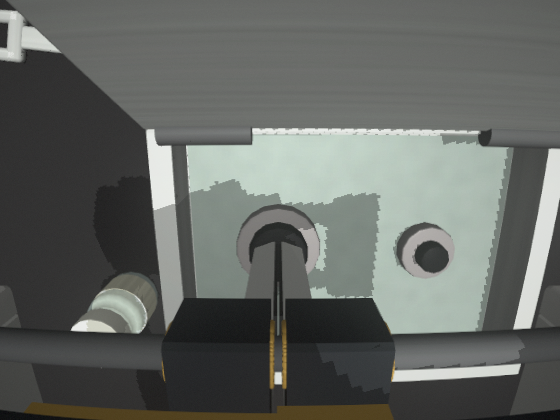

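The finger is centred over the wide key at about (245,278), 5 mm above it. Pressing in small steps.

```bash

for i in 1; do python3 -m inch '[{"dx":0.1,"dy":0,"dz":0,"ax":0,"ay":0,"az":0},{"dx":0.08,"dy":0,"dz":0,"ax":0,"ay":0,"az":0},{"dx":0,"dy":0,"dz":0,"ax":0,"ay":0,"az":0}]'; done
python3 -m inch '[{"dx":0.06,"dy":0,"dz":0,"ax":0,"ay":0,"az":0},{"dx":0,"dy":0,"dz":0,"ax":0,"ay":0,"az":0},{"dx":0,"dy":0,"dz":0,"ax":0,"ay":0,"az":0}]'
```

```text
time: 14.62
ee_pos: [581.8, -24.2, 90.2]
orientation: [1.43, 1.038, -1.435]
wrist_force: [-0.4, -0.4, 2.5]
opening: 0.6
time: 15.0
ee_pos: [581.8, -24.2, 87.8]
orientation: [1.43, 1.039, -1.435]
wrist_force: [0.8, -0.5, 3.2]
opening: 0.2
```

```bash

python3 -m inch '[{"dx":0.04,"dy":0,"dz":0,"ax":0,"ay":0,"az":0},{"dx":0,"dy":0,"dz":0,"ax":0,"ay":0,"az":0},{"dx":0,"dy":0,"dz":0,"ax":0,"ay":0,"az":0}]'
python3 -m inch '[{"dx":0.04,"dy":0,"dz":0,"ax":0,"ay":0,"az":0},{"dx":0,"dy":0,"dz":0,"ax":0,"ay":0,"az":0},{"dx":0,"dy":0,"dz":0,"ax":0,"ay":0,"az":0}]'
```

```text
time: 15.38
ee_pos: [581.8, -24.2, 86.3]
orientation: [1.43, 1.039, -1.435]
wrist_force: [-0.2, -0.1, 5.0]
opening: 0.7
time: 15.75
ee_pos: [581.9, -24.2, 86.1]
orientation: [1.431, 1.038, -1.434]
wrist_force: [-1.2, 0.0, 12.4]
opening: 0.5
```

The key bottomed out: z stopped at 86.1 and the force rose to 12 N. Releasing and lifting away.

```bash

python3 -m inch '[{"dx":-0.3,"dy":0,"dz":0,"ax":0,"ay":0,"az":0},{"dx":-0.6,"dy":0,"dz":0,"ax":0,"ay":0,"az":0},{"dx":-0.8,"dy":0,"dz":0,"ax":0,"ay":0,"az":0},{"dx":-0.9,"dy":0,"dz":0,"ax":0,"ay":0,"az":0},{"dx":-0.9,"dy":-0.6,"dz":0,"ax":0,"ay":0,"az":0},{"dx":-0.9,"dy":-0.9,"dz":0,"ax":0,"ay":0,"az":0},{"dx":-0.5,"dy":-0.9,"dz":0,"ax":0,"ay":0,"az":0},{"dx":-0.5,"dy":-0.9,"dz":0,"ax":0,"ay":0,"az":0},{"dx":0,"dy":0,"dz":0,"ax":0,"ay":0,"az":0},{"dx":0,"dy":0,"dz":0,"ax":0,"ay":0,"az":0}]'
python3 - <<'E'
from kin import *
a=snap('scene','s10.png');b=snap('top','t10.png');snap('wrist','w10.png')
cv2.imwrite('pics/c10.png',np.hstack([cv2.resize(a[60:240,160:350,::-1],(400,379),interpolation=2),cv2.resize(b[120:300,220:410,::-1],(400,379),interpolation=2)]))
for n in('scene','top'):
  robot.read_camera(n)
  for t in('jar','mouse','wrench'):
    for d in robot.pinpoint(t,n)[:1]: print(n,t,round(d['conf'],2),np.round(atz(n,d['location'],0)))
s=robot.get_state();print(s['time'],s['wrist_force'])
E
```

```text
time: 17.0
ee_pos: [455.6, 17.6, 299.2]
orientation: [1.429, 1.04, -1.437]
wrist_force: [-0.1, -0.7, -0.6]
opening: 0.8
scene jar 0.89 [546. 118.   0.]
scene mouse 0.82 [ 533. -294.    0.]
scene wrench 0.7 [758.  73.   0.]
top jar 0.39 [543. 118.   0.]
top mouse 0.61 [ 538. -293.    0.]
top wrench 0.72 [744.  67.   0.]
17.55 [ 0.02170634  0.09935036 -0.04499091]
```

View pics/c10.png

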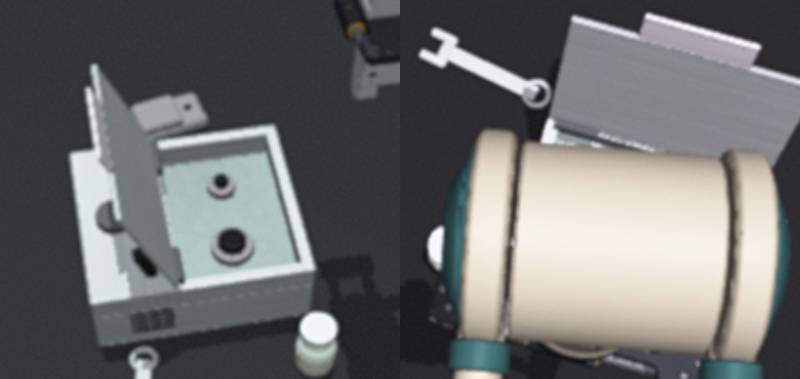

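View pics/w10.png

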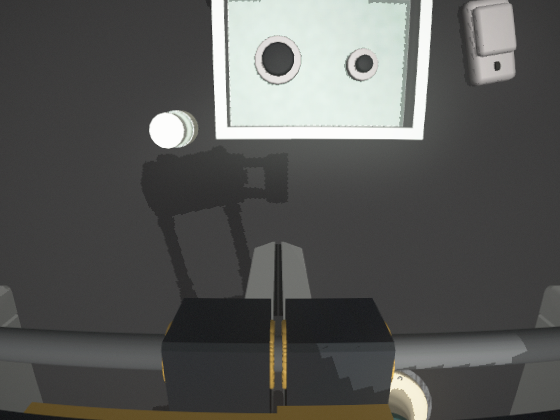

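The cover is open, both keys are up at (60,277) and (64,363) in the wrist view, the objects are in place, and the robot is clear. Handing in.

```bash
python3 -c "
from cell import robot
print(robot.sign_off())"
```

```text
the job is handed in; nothing more can be done
None
```

The run is started and the job is handed in, at about 17.6 s of the 51 s allowed. No verdict was reported.

- **Cover:** I lifted it with the shut fingertips under its lip and pushed it past upright until it dropped back onto its stop. I then backed away. The last scene and top pictures still show it open.
- **Wide key:** I pressed it straight down until it bottomed out. The fingertip stopped at 86.1 mm, about 6 mm below the key's resting height, and the force rose to 12 N. After release, the last pictures show both keys up.
- **Narrow key:** I never touched it.
- **Robot:** It ended clear of everything, with the wrist force near zero.
- **Jar and mouse:** The networks put both within about 6 mm of where they started.
- **Wrench:** The top camera gave it 14 mm from its start, while the scene camera gave about 4 mm. The robot never went near it, so I put that down to detection scatter.
- **Position checks:** The cameras disagreed by up to about 6 mm on where the keys were. I settled it with close wrist pictures before pressing.

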